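Lay the serviced pipette barrels in their cradles

ROBOT

A 6-joint arm with a two-finger parallel gripper is mounted at the origin on the work surface. World frame = base frame: x ahead of the robot, y to its left, z up, the work surface at z = 0. Lengths are in m, angles in rad, forces in N, time in s.
With the tool pointing down it reaches from about 0.425 to 0.95 m from the base axis. Payload 14.7 kg.
Tool frame: the origin (TCP) lies on the mounting face of the last link; the fingertips stand 173 mm ahead of it and the grasp point (between the pads) lies 155 mm ahead of it; z points along the fingers, y is the line along which they close (so a half turn about z gives the same grasp; the last joint's range is limited). The gripper opens to 85 mm and grips with 20 to 120 N. Pads are 22 mm wide; open, the fingers measure 114 mm over their backs; the gripper's body (76 mm by 85 mm) begins 54 mm behind the grasp point. The pads swing forward as they close: fully open they stand 13 mm farther back than shut.
Start: joints at [1.247, 0.48, 1.596, -0, 1.065, -0.047], TCP at [0.178, 0.625, 0.405] pointing down, gripper open.
Joint ranges: [-2.75, 2.75], [-0.82, 2.05], [0.23, 2.67], [-1.56, 4.7], [0.09, 2.69], [-2.92, 2.92]. Speed limits (rad/s): [1.89, 1.89, 2.39, 3.01, 3.01, 3.01].

INTERFACE

Orientations are given as a unit quaternion [w, x, y, z].
In Python, from cell import readout, vision, workorder gives the robot as it stands.
- The arm moves only by the shell command python3 -m inch 'ROWS' [FORCE]. ROWS is a JSON object of lists of equal length, an entry for each row: "rot": the turn, a rotation vector about the tool's x, y, z normalised to -1 to 1, where 1 is 180 degrees, a list of three; "delta_pos": the shift along the tool's x, y, z normalised to -1 to 1, where 1 is 0.075 m, a list of three; "fingers": the opening, from -1 (shut) to 1 (fully open). A call has 1 to 12 rows; each row shifts and turns the commanded pose from where the row before left it, along the tool's axes as they then stand; what a row does not reach is not made up. A row lasts 1/12 s, in which the tool goes at most 41.7 mm and 7.16 degrees, less where a joint would pass 70% of its speed; a pose out of reach is approached as far as the arm can. A call with a number of a shift or a turn outside -1 to 1 is refused whole. A call with a gripper value outside its range is refused whole. The fingers move at their own pace and stop on an object; FORCE is the grip in N (left out, the last holds). Time passes only in rows, so rows that do not move let the fingers close. It gives the time, the measured TCP pose, the force, the opening and the grip force at its end, in the units of the state.
- readout.sense(): the state, without advancing time (a new reading comes with each control period).
- vision.camera(name): name is "side" or "top" or "wrist"; returns (picture, depth): 420x560x3 uint8, red, green, blue; 420x560 float32, m along the optical axis (not along the pixel's ray), 0 where there is no reading.
- vision.get_calibration(name): a dict with "fovy" (degrees; the focal length in pixels is half the picture's height over the tangent of half this angle, whatever the lens; pixels are square), "cx", "cy" (the principal point, pixels), "R" (3x3) and "t" (3): a world point X has camera coordinates R X + t; the wrist camera has in their place "T_tool_cam" (4x4, takes a point from camera to tool coordinates, whose origin is the TCP and whose axes are the flange's). Camera axes: x right, y down, z forward; pixel columns grow to the right and rows downward; lengths in m; the calibration is good to about 2 mm. The wrist camera is an equidistant fisheye: a pixel r from the principal point sees the ray r / f radians off the axis. A picture is of the moment at which its call begins: read the wrist's pose just before it. get_calibration takes no time and is no camera call.
- workorder.sign_off(): hands the job in; it is judged then, once.
Trained networks look in the newest picture that a camera, given by its name, has taken for a name from the list of things; names that differ only in an ending like _2 or _b are one class to them, and where a whole thing is asked for, a point or a joint stands for the part that bears it (a point fixed in the world has none). Each returns a list of dicts, best first, with "confidence" (0 to 1); they miss things now and then, are a little off and sometimes report something else, mostly with a low value. They report only what shows in the picture. A call takes as long as a camera call. They do not tell look-alikes from the thing itself.
- vision.outline_of(target, camera): "region" (420x560 bool, what is visible of it) and "rect" ([left, top, right, bottom] in pixels, round what is visible of it).
- vision.landmark_of(target, camera): "position" ([row, column] in pixels: a listed point, or the origin of a listed thing).
The state is a dict: "t": time; "qpos": joint angles; "joint_velocities": joint speeds; "effort": joint torques, N m; "ee_pos": TCP position; "tool_rot": TCP orientation; "force": force on the tool from outside, world axes, zero at the start; "torque": the same for the moment, N m; "grip_width": finger opening in m; "gripper_force": force on a finger pad.
Only numpy, scipy, OpenCV 4.12 (cv2) and the standard library are available. Lean on these libraries where they do the work, as an engineer would, in place of code of your own. Each camera call takes 0.05 s, during which the arm holds its last target. There are 200 camera calls.

TASK

Lay each of the four white pipette barrels in the cradle made for its size, shortest barrel in the shortest cradle and so on up to the longest: both hexagonal collars down on the two saddles between the lips, nut at the end with the upright plate and nozzle pointing out of the open end. Do not knock over the little brown glass vial that stands among them.

Things in the scene. Friction and masses are not known exactly. Their poses are not given: they have to be found in the camera images.
- barrel_tiny: White pipette barrel, 84 mm long, 20 g, lying on a flat. Along its x axis (mm): hex nut -26 to -10, round barrel 14 in diameter to 30, hex shoulder to 44, slim nozzle to 58. Hexes 18 mm across flats. Origin on the axis, 9 mm above what it lies on; grip across the round barrel at x = 10. At the start z is up and +x (nozzle) points away from the robot within 0.45 rad.
- barrel_small: White pipette barrel, 108 mm long, 30 g, lying on a flat. Along its x axis (mm): hex nut -37 to -19, round barrel 18 in diameter to 39, hex shoulder to 53, slim nozzle to 71. Hexes 22 mm across flats. Origin on the axis, 11 mm above what it lies on; grip across the round barrel at x = 10. At the start z is up and +x (nozzle) points away from the robot within 0.45 rad.
- barrel_medium: White pipette barrel, 134 mm long, 45 g, lying on a flat. Along its x axis (mm): hex nut -48 to -28, round barrel 23 in diameter to 48, hex shoulder to 64, slim nozzle to 86. Hexes 27 mm across flats. Origin on the axis, 13.5 mm above what it lies on; grip across the round barrel at x = 10. At the start z is up and +x (nozzle) points away from the robot within 0.45 rad.
- barrel_large: White pipette barrel, 154 mm long, 65 g, lying on a flat. Along its x axis (mm): hex nut -57 to -35, round barrel 28 in diameter to 55, hex shoulder to 71, slim nozzle to 97. Hexes 32 mm across flats. Origin on the axis, 16 mm above what it lies on; grip across the round barrel at x = 10. At the start z is up and +x (nozzle) points away from the robot within 0.45 rad.
- cradle_tiny: Fixed cradle for barrel_tiny: aluminium base 92 x 46 x 6 mm. Grey saddles, seats 22 mm up: x -34 to -7 (nut), 27 to 52 (shoulder), lips 8 mm higher, 34 mm apart; between them room for fingers. End plate 39 mm tall at the nut end (-x). Origin at bench level, x to the open end (away from robot within 0.4 rad). Home: barrel's origin 31 mm above this one, x axes alike.
- cradle_small: Fixed cradle for barrel_small: aluminium base 112 x 50 x 6 mm. Grey saddles, seats 22 mm up: x -45 to -16 (nut), 36 to 61 (shoulder), lips 8 mm higher, 38 mm apart; between them room for fingers. End plate 41 mm tall at the nut end (-x). Origin at bench level, x to the open end (away from robot within 0.4 rad). Home: barrel's origin 33 mm above this one, x axes alike.
- cradle_medium: Fixed cradle for barrel_medium: aluminium base 134 x 55 x 6 mm. Grey saddles, seats 22 mm up: x -56 to -25 (nut), 45 to 72 (shoulder), lips 8 mm higher, 43 mm apart; between them room for fingers. End plate 43.5 mm tall at the nut end (-x). Origin at bench level, x to the open end (away from robot within 0.4 rad). Home: barrel's origin 35.5 mm above this one, x axes alike.
- cradle_large: Fixed cradle for barrel_large: aluminium base 150 x 60 x 6 mm. Grey saddles, seats 22 mm up: x -65 to -32 (nut), 52 to 79 (shoulder), lips 8 mm higher, 48 mm apart; between them room for fingers. End plate 46 mm tall at the nut end (-x). Origin at bench level, x to the open end (away from robot within 0.4 rad). Home: barrel's origin 38 mm above this one, x axes alike.
- vial: A small brown glass vial with a black cap, 22 mm in diameter and 40 mm tall, standing upright and loose in the middle of the bench, among the barrels and cradles; a bystander. Origin at the centre of its underside, z up.
Mind the look-alikes: they are no part of the job. What is shaped like the cradle_small but green is not meant. What is shaped like the barrel_small but blue or pink is not meant.

How it is judged:
At the end, for the whole second after the job is handed in: Each barrel lies at rest in its own cradle, nut at the end-plate end: origins within 10 mm along and 12 mm across the cradle, height within 4 mm of seated (22 mm plus half its width across flats above the cradle's origin), axes within 0.2 rad (x of barrel_tiny in the frame of cradle_tiny between -0.01 and 0.01 m and y of barrel_tiny in the frame of cradle_tiny between -0.012 and 0.012 m and z of barrel_tiny in the frame of cradle_tiny between 0.027 and 0.035 m and angle between the x axis of barrel_tiny and the x axis of cradle_tiny, either way round below 0.2 rad and linear speed of each of barrel_tiny, barrel_small, barrel_medium, barrel_large below 0.02 m/s and angular speed of each of barrel_tiny, barrel_small, barrel_medium, barrel_large below 0.2 rad/s and x of barrel_small in the frame of cradle_small between -0.01 and 0.01 m and y of barrel_small in the frame of cradle_small between -0.012 and 0.012 m and z of barrel_small in the frame of cradle_small between 0.029 and 0.037 m and angle between the x axis of barrel_small and the x axis of cradle_small, either way round below 0.2 rad and x of barrel_medium in the frame of cradle_medium between -0.01 and 0.01 m and y of barrel_medium in the frame of cradle_medium between -0.012 and 0.012 m and z of barrel_medium in the frame of cradle_medium between 0.0315 and 0.0395 m and angle between the x axis of barrel_medium and the x axis of cradle_medium, either way round below 0.2 rad and x of barrel_large in the frame of cradle_large between -0.01 and 0.01 m and y of barrel_large in the frame of cradle_large between -0.012 and 0.012 m and z of barrel_large in the frame of cradle_large between 0.034 and 0.042 m and angle between the x axis of barrel_large and the x axis of cradle_large, either way round below 0.2 rad); the robot touches nothing.
It fails at once if the glass vial is knocked over (tilts by more than 0.6 rad) (angle between vial's own z axis and vertical above 0.6 rad).
It also fails if it takes over 99 s, if anything falls off the work surface, if the arm or the gripper's body presses on something with over 40 N, if the wrist force passes 120 N, or if a joint passes its speed limit or range.

## Working session

There is one attempt and no reset: what is moved stays moved. The work goes in short steps, Python scripts to look and compute and a shell command to move; the robot and the scene stay as the last step left them, time stands still between calls to the robot, and variables do not carry over. Pictures are saved under pics/ and viewed, at most 14 in all, crops included, and the job is handed in when it is done.

```bash
ls; mkdir -p pics; cat > a.py <<'E'
from cell import readout, vision, workorder
import cv2, numpy as np
s=readout.sense(); print(s['t'],s['ee_pos'],s['tool_rot'],s['grip_width'])
for c in ['top','side']:
    im,d=vision.camera(c); cv2.imwrite(f'pics/{c}0.png',im[:,:,::-1]); np.savez(f'{c}0.npz',im=im,d=d)
    k=vision.get_calibration(c); print(c,k)
print(vision.get_calibration('wrist'))
E
python3 a.py
```

```text
pics
0.0 [0.1775431  0.62506337 0.40406289] [-1.19762907e-04  1.37940787e-01  9.90440278e-01 -6.16777096e-04] 0.08552115036400355
top {'fovy': 52.29837503725619, 'cx': 283.38083745297814, 'cy': 202.17956063160432, 'R': array([[-3.96963423e-03, -9.99748785e-01,  2.20592240e-02],
       [-9.81543013e-01, -3.22347517e-04, -1.91241237e-01],
       [ 1.91200305e-01, -2.24112349e-02, -9.81295154e-01]]), 't': array([-0.04067098,  0.48192754,  0.99000579])}
side {'fovy': 55.261590825301326, 'cx': 279.37208316775434, 'cy': 208.97455861754685, 'R': array([[-0.70872038, -0.70537138,  0.01290913],
       [-0.37902967,  0.36526878, -0.85024422],
       [ 0.59502264, -0.60747834, -0.52623011]]), 't': array([0.31930759, 0.24918235, 0.70867653])}
{'fovy': 65.70646984690485, 'cx': 270.3070588004735, 'cy': 207.62393175244335, 'T_tool_cam': array([[-9.98045256e-04, -9.46982920e-01, -3.21282357e-01,
         8.33794114e-02],
       [ 9.99999316e-01, -1.14097576e-03,  2.56596679e-04,
        -1.82357941e-04],
       [-6.09568055e-04, -3.21281881e-01,  9.46983411e-01,
         3.12292596e-02],
       [ 0.00000000e+00,  0.00000000e+00,  0.00000000e+00,
         1.00000000e+00]])}
```

View pics/top0.png

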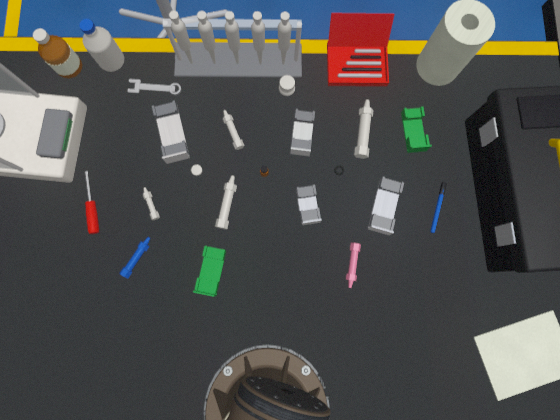

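View pics/side0.png

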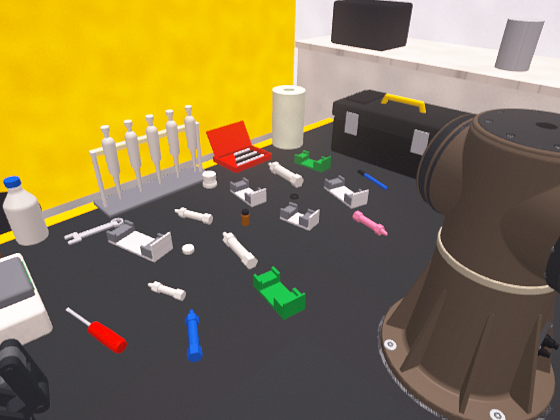

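The top picture shows the four white barrels at (150,204), (233,130), (227,202) and (364,130) px. The grey cradles are at (170,132), (303,132), (309,204) and (386,205), and the vial is at (264,171). The side view shows the same scene unobstructed. Next I fit surface models to both depth clouds.

```bash
cat > lib.py <<'E'
import numpy as np, cv2
from scipy.spatial import cKDTree
from scipy.optimize import least_squares
SZ={'tiny':(-26,-10,30,44,58,18,14),'small':(-37,-19,39,53,71,22,18),'medium':(-48,-28,48,64,86,27,23),'large':(-57,-35,55,71,97,32,28)}
CR={'tiny':(-34,-7,27,52,34,39,46),'small':(-45,-16,36,61,38,41,50),'medium':(-56,-25,45,72,43,43.5,55),'large':(-65,-32,52,79,48,46,60)}
def box(a,b):
    a=np.array(a,float);b=np.array(b,float);P=[]
    for k in range(3):
        i,j=[m for m in range(3) if m!=k]
        u,v=np.meshgrid(np.linspace(a[i],b[i],max(2,int((b[i]-a[i])/1.5)+1)),np.linspace(a[j],b[j],max(2,int((b[j]-a[j])/1.5)+1)))
        for e in (a[k],b[k]):
            q=np.empty((u.size,3));q[:,i]=u.ravel();q[:,j]=v.ravel();q[:,k]=e;P.append(q)
    return np.vstack(P)
def barrel(n):
    a,b,c,d,e,h,r=SZ[n];P=[];t=np.linspace(0,2*np.pi,48,endpoint=False)
    hexr=(h/2)/np.cos((t+np.pi/6)%(np.pi/3)-np.pi/6)   # flat at t=0 -> put flat at z down
    for x0,x1,rr in ((a,b,hexr),(b,c,np.full(48,r/2)),(c,d,hexr),(d,e,np.full(48,r*.25))):
        for x in np.arange(x0,x1+.1,1.5):
            P.append(np.c_[np.full(48,x),rr*np.sin(t),rr*np.cos(t)])
        for x in (x0,x1):
            for f in (.3,.55,.8): P.append(np.c_[np.full(48,x),f*rr*np.sin(t),f*rr*np.cos(t)])
    return np.vstack(P)/1000
def cradle(n):
    a,b,c,d,g,H,w=CR[n];h=w/2
    P=[box((a-6,-h,0),(d,h,6)),box((a-6,-h,6),(a,h,H))]
    for x0,x1 in ((a,b),(c,d)):
        P+=[box((x0,-h,6),(x1,h,22)),box((x0,g/2,22),(x1,h,30)),box((x0,-h,22),(x1,-g/2,30))]
    return np.vstack(P)/1000
def cloud(d,k):
    f=d.shape[0]/2/np.tan(np.radians(k['fovy'])/2)
    v,u=np.mgrid[:d.shape[0],:d.shape[1]]
    c=np.stack([(u-k['cx'])/f*d,(v-k['cy'])/f*d,d],-1)
    return (c-k['t'])@k['R']
def fit(P,M,x0,inl=.012):
    T=cKDTree(M); x=np.array(x0,float)
    def loc(x,P):
        c,s=np.cos(x[3]),np.sin(x[3]); q=P-x[:3]
        return np.c_[c*q[:,0]+s*q[:,1],-s*q[:,0]+c*q[:,1],q[:,2]]
    for r in (inl*2,inl,inl*.7):
        Q=P[T.query(loc(x,P))[0]<r]
        x=least_squares(lambda x:T.query(loc(x,Q))[0],x,loss='soft_l1',f_scale=.002,diff_step=1e-4,x_scale=[.01,.01,.01,.1]).x
    return x,np.median(T.query(loc(x,Q))[0]),len(Q)
E
cat > b.py <<'E'
from lib import *
from cell import vision
t=np.load('top0.npz');s=np.load('side0.npz')
kt,ks=vision.get_calibration('top'),vision.get_calibration('side')
Ct=cloud(t['d'],kt);Cs=cloud(s['d'],ks)
for n in ['vial']+[a+b for a in('barrel_','cradle_') for b in SZ]:
    for o in vision.outline_of(n,'top')[:3]:
        m=o['region']; p=Ct[m]; col=t['im'][m].mean(0)
        print(n,round(o['confidence'],2),o['rect'],col.astype(int),np.median(p,0).round(3),np.percentile(p[:,2],[5,95]).round(4),m.sum())
b=Ct[150:165,380:420,2];print('bench z top',np.median(b),b.std())
E
python3 b.py
```

```text
barrel_tiny 0.64 [143.3, 189.6, 156.3, 220.9] [182 180 175] [0.479 0.288 0.015] [0.0082 0.0199] 202
barrel_small 0.75 [347.9, 243.1, 358.9, 285.5] [201 130 155] [ 0.334 -0.21   0.02 ] [0.0136 0.0248] 314
barrel_small 0.67 [221.7, 109.2, 244.7, 151.3] [184 182 177] [0.674 0.087 0.019] [0.0125 0.0239] 274
barrel_small 0.54 [120.0, 237.7, 147.2, 277.2] [ 37  89 168] [0.343 0.321 0.018] [0.008  0.0234] 359
barrel_medium 0.63 [217.6, 172.9, 236.7, 229.8] [181 180 175] [0.482 0.099 0.023] [0.0012 0.0289] 533
barrel_medium 0.32 [152.9, 105.8, 187.1, 165.1] [161 161 161] [0.672 0.246 0.01 ] [0.0031 0.0393] 1441
barrel_large 0.62 [357.2, 102.7, 368.6, 158.5] [177 175 170] [ 0.668 -0.249  0.029] [0.0086 0.0344] 670
cradle_tiny 0.84 [297.8, 183.1, 320.4, 226.3] [161 163 167] [ 0.481 -0.104  0.022] [0.0049 0.0352] 714
cradle_small 0.86 [289.9, 111.5, 316.7, 156.1] [160 161 162] [ 0.672 -0.092  0.02 ] [0.0045 0.0362] 840
cradle_small 0.66 [195.1, 244.1, 227.0, 292.9] [ 48 159  80] [0.317 0.134 0.019] [0.0035 0.0326] 1012
cradle_small 0.58 [401.6, 107.9, 432.4, 155.4] [ 47 144  73] [ 0.679 -0.384  0.02 ] [0.0046 0.0369] 898
cradle_medium 0.57 [369.4, 178.2, 405.7, 235.7] [168 170 174] [ 0.478 -0.297  0.013] [0.0039 0.0349] 1289
cradle_large 0.76 [151.7, 104.5, 188.3, 163.7] [163 162 163] [0.672 0.246 0.01 ] [0.0032 0.0395] 1397
bench z top 0.0011571525241147722 0.08656280541274967
```

```bash
cat > c.py <<'E'
from lib import *
from cell import vision
import json
t=np.load('top0.npz');s=np.load('side0.npz')
C={}
for n,z in(('top',t),('side',s)):
    p=cloud(z['d'],vision.get_calibration(n))[z['d']>0]; C[n]=p[(p[:,2]>.004)&(p[:,2]<.06)]
G={'barrel_tiny':(.479,.288),'barrel_small':(.674,.087),'barrel_medium':(.482,.099),'barrel_large':(.668,-.249),'cradle_tiny':(.481,-.104),'cradle_small':(.672,-.092),'cradle_medium':(.478,-.297),'cradle_large':(.672,.246)}
out={}
for n,g in G.items():
    k,z=n.split('_'); M=(barrel if k=='barrel' else cradle)(z); z0=SZ[z][5]/2000 if k=='barrel' else 0
    L=[]
    for cam,P in(*C.items(),('both',np.vstack([C['top'],C['side']]))):
        P=P[np.hypot(*(P[:,:2]-g).T)<.1]
        off=np.mean([M[:,0].min(),M[:,0].max()])
        best=min((fit(P,M,[g[0]-off,g[1],z0,y]) for y in(-.4,-.13,.13,.4)),key=lambda r:r[1]-1e-5*r[2])
        L.append(best); print(n,cam,best[0].round(4),'med %.4f n %d'%best[1:])
    out[n]=L[2][0].tolist()
json.dump(out,open('poses.json','w'))
for c,P in C.items():
    q=P[(np.abs(P[:,0]-.57)<.06)&(np.abs(P[:,1])<.06)&(P[:,2]>.01)]; print('vial?',c,len(q),np.median(q,0).round(3),q.min(0).round(3),q.max(0).round(3))
E
python3 c.py
```

```text
barrel_tiny top [0.4715 0.2848 0.0095 0.3962] med 0.0011 n 221
barrel_tiny side [0.471  0.2867 0.011  0.3885] med 0.0008 n 309
barrel_tiny both [0.4712 0.2863 0.0106 0.3928] med 0.0010 n 530
barrel_small top [0.6661 0.0839 0.0114 0.3943] med 0.0011 n 319
barrel_small side [0.6654 0.0854 0.0128 0.3972] med 0.0011 n 277
barrel_small both [0.6656 0.0849 0.0121 0.3923] med 0.0012 n 594
barrel_medium top [ 0.4705  0.1033  0.0142 -0.1957] med 0.0011 n 514
barrel_medium side [ 0.4705  0.1047  0.0151 -0.2002] med 0.0010 n 471
barrel_medium both [ 0.4704  0.1042  0.0147 -0.2019] med 0.0011 n 985
barrel_large top [ 0.664  -0.2495  0.0173 -0.1366] med 0.0013 n 659
barrel_large side [ 0.6632 -0.2479  0.0178 -0.1478] med 0.0012 n 359
barrel_large both [ 0.6637 -0.2488  0.0175 -0.1439] med 0.0013 n 1017
cradle_tiny top [ 0.4752 -0.1047  0.001   0.1553] med 0.0012 n 725
cradle_tiny side [ 0.4744 -0.1031  0.0017  0.1505] med 0.0010 n 606
cradle_tiny both [ 0.4745 -0.1035  0.0012  0.1472] med 0.0011 n 1332
cradle_small top [ 0.6663 -0.0911  0.0011 -0.115 ] med 0.0011 n 858
cradle_small side [ 0.6656 -0.0896  0.0017 -0.1265] med 0.0010 n 565
cradle_small both [ 0.666  -0.0897  0.0013 -0.1243] med 0.0011 n 1423
cradle_medium top [ 0.4739 -0.2968  0.0015 -0.2841] med 0.0012 n 1250
cradle_medium side [ 0.4729 -0.2952  0.0015 -0.2826] med 0.0010 n 689
cradle_medium both [ 0.4732 -0.2957  0.0015 -0.2815] med 0.0012 n 1940
cradle_large top [6.681e-01 2.462e-01 5.000e-04 2.650e-01] med 0.0011 n 1332
cradle_large side [0.6674 0.2478 0.0019 0.2621] med 0.0009 n 1376
cradle_large both [0.6675 0.2474 0.0012 0.2618] med 0.0011 n 2708
vial? top 76 [0.564 0.006 0.038] [ 0.557 -0.004  0.011] [0.576 0.017 0.044]
vial? side 135 [0.562 0.012 0.028] [ 0.554 -0.06   0.01 ] [0.629 0.021 0.044]
```

Both views agree to about 2 mm, and the heights match the text to about 1.5 mm. The vial is at about (0.565, 0.008). Next is a move planner that works out distances only.

```bash
cat > plan.py <<'E'
import sys,json,numpy as np
from scipy.spatial.transform import Rotation as R
from cell import readout
n,z=sys.argv[1],float(sys.argv[2])
s=readout.sense(); w,x,y,q=s['tool_rot']; Rt=R.from_quat([x,y,q,w])
X,Y,_,a=json.load(open('poses.json'))[n]; c,sn=np.cos(a),np.sin(a)
goal=np.array([X+.01*c,Y+.01*sn,z]); Rg=R.from_matrix(np.array([[-c,sn,0],[-sn,-c,0],[0,0,-1.]])@np.diag([1,1,1]))
rv=(Rt.inv()*Rg).as_rotvec()/np.pi
print('t %.2f'%s['t'],'rot',rv.round(4),'rows>=',np.ceil(abs(rv).max()/.0395))
d=Rg.inv().apply(goal-s['ee_pos'])/.075
print('then delta(units)',d.round(3),'rows>=',np.ceil(np.linalg.norm(d)/.55),'grip',round(s['grip_width'],4),s['gripper_force'],np.round(s['force'],1))
E
python3 - <<'E'
import numpy as np
a=.3;c,s=np.cos(a),np.sin(a);print(np.linalg.det(np.array([[-c,-s,0],[-s,c,0],[0,0,-1]])))
E
sed -i 's/\[\[-c,sn,0\],\[-sn,-c,0\],\[0,0,-1.\]\])@np.diag(\[1,1,1\])/[[-c,-sn,0],[-sn,c,0],[0,0,-1.]])/' plan.py
python3 plan.py barrel_tiny 0.25
```

```text
0.9999999999999999
t 0.55 rot [-0.      0.     -0.2131] rows>= 6.0
then delta(units) [-2.02  -5.674  2.063] rows>= 12.0 grip 0.0853 0.0 [ 0.3  0.2 -0.3]
```

```bash
python3 -m inch '{"rot":[[0,0,-0.0355],[0,0,-0.0355],[0,0,-0.0355],[0,0,-0.0355],[0,0,-0.0355],[0,0,-0.0355],[0,0,0],[0,0,0],[0,0,0],[0,0,0],[0,0,0],[0,0,0]],"delta_pos":[[0,0,0.34],[0,0,0.34],[0,0,0.34],[0,0,0.34],[0,0,0.34],[0,0,0.34],[-0.17,-0.47,0],[-0.17,-0.47,0],[-0.17,-0.47,0],[-0.17,-0.47,0],[-0.17,-0.47,0],[-0.17,-0.47,0]],"fingers":[1,1,1,1,1,1,1,1,1,1,1,1]}' 30
python3 -m inch '{"rot":[[0,0,0],[0,0,0],[0,0,0],[0,0,0],[0,0,0],[0,0,0],[0,0,0]],"delta_pos":[[-0.17,-0.47,0],[-0.17,-0.47,0],[-0.17,-0.47,0],[-0.17,-0.47,0],[-0.17,-0.47,0],[-0.17,-0.47,0],[0,0,0]],"fingers":[1,1,1,1,1,1,1]}'
python3 plan.py barrel_tiny 0.178
```

```text
t: 1.55
ee_pos: [0.3301, 0.4578, 0.2518]
tool_rot: [0.0, -0.195, 0.981, 0.0]
force: [1.2, 0.3, 0.3]
grip_width: 0.0854
gripper_force: 0.0
t: 2.13
ee_pos: [0.4847, 0.289, 0.252]
tool_rot: [0.001, -0.193, 0.981, -0.0]
force: [-0.1, -0.4, -0.2]
grip_width: 0.0852
gripper_force: 0.0
t 2.13 rot [-0.0002  0.0007 -0.0013] rows>= 1.0
then delta(units) [0.046 0.035 0.987] rows>= 2.0 grip 0.0852 0.0 [-0.1 -0.4 -0.2]
```

```bash
python3 -m inch '{"rot":[[0,0,0],[0,0,0],[0,0,0],[0,0,0],[0,0,0],[0,0,0],[0,0,0],[0,0,0],[0,0,0],[0,0,0],[0,0,0],[0,0,0]],"delta_pos":[[0.045,0.035,0.3],[0,0,0.3],[0,0,0.24],[0,0,0.14],[0,0,0],[0,0,0],[0,0,0],[0,0,0],[0,0,0],[0,0,0],[0,0,0],[0,0,0]],"fingers":[1,1,1,1,1,-1,-1,-1,-1,-1,-1,-1]}' 30
python3 plan.py barrel_tiny 0.178
```

```text
t: 3.13
ee_pos: [0.4767, 0.2941, 0.1788]
tool_rot: [0.0, -0.195, 0.981, 0.0]
force: [-1.3, -0.0, 7.6]
grip_width: 0.0125
gripper_force: 29.3
t 3.13 rot [ 0.      0.0002 -0.0001] rows>= 1.0
then delta(units) [-0.025 -0.068  0.01 ] rows>= 1.0 grip 0.0125 29.344316124916077 [-1.3 -0.   7.6]
```

```bash
python3 -m inch '{"rot":[[0,0,0],[0,0,0],[0,0,0],[0,0,0],[0,0,0],[0,0,0]],"delta_pos":[[0,0,-0.15],[0,0,-0.35],[0,0,-0.4],[0,0,-0.4],[0,0,-0.3],[0,0,0]],"fingers":[-1,-1,-1,-1,-1,-1]}' 30
python3 plan.py cradle_tiny 0.26; python3 - <<'E'
from cell import vision
import cv2
im,_=vision.camera('wrist');cv2.imwrite('pics/w1.png',im[:,:,::-1])
E
```

```text
t: 3.63
ee_pos: [0.4777, 0.2947, 0.3034]
tool_rot: [0.003, -0.195, 0.981, 0.001]
force: [1.8, 0.4, 0.7]
grip_width: 0.0124
gripper_force: 29.5
t 3.63 rot [0.0005 0.0021 0.0781] rows>= 2.0
then delta(units) [ 0.687 -5.245  0.578] rows>= 10.0 grip 0.0124 29.54130470752716 [1.8 0.4 0.7]
```

View pics/w1.png

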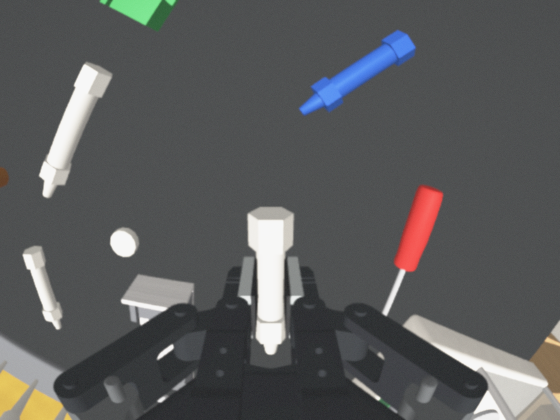

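The wrist view shows the tiny barrel held straight between the pads at (268,290), with its nut towards the robot. I'll carry it to its cradle.

```bash
python3 -m inch '{"rot":[[0,0,0.026],[0,0,0.026],[0,0,0.026],[0,0,0],[0,0,0],[0,0,0],[0,0,0],[0,0,0],[0,0,0],[0,0,0],[0,0,0],[0,0,0]],"delta_pos":[[0,0,0],[0,0,0],[0,0,0],[0.062,-0.3,0],[0.062,-0.5,0],[0.062,-0.5,0],[0.062,-0.5,0],[0.062,-0.5,0],[0.062,-0.5,0],[0.062,-0.5,0],[0.062,-0.5,0],[0.062,-0.5,0]],"fingers":[-1,-1,-1,-1,-1,-1,-1,-1,-1,-1,-1,-1]}'
python3 -m inch '{"rot":[[0,0,0],[0,0,0],[0,0,0],[0,0,0],[0,0,0],[0,0,0],[0,0,0]],"delta_pos":[[0.062,-0.5,0],[0.062,-0.3,0],[0,-0.1,0],[0,0,0],[0,0,0],[0,0,0],[0,0,0]],"fingers":[-1,-1,-1,-1,-1,-1,-1]}'
python3 plan.py cradle_tiny 0.2015
```

```text
t: 4.68
ee_pos: [0.4818, -0.0329, 0.2978]
tool_rot: [-0.001, -0.074, 0.997, 0.0]
force: [0.8, 0.8, 0.1]
grip_width: 0.0124
gripper_force: 29.5
t: 5.27
ee_pos: [0.4832, -0.098, 0.298]
tool_rot: [-0.0, -0.074, 0.997, 0.0]
force: [-0.2, 0.1, 0.0]
grip_width: 0.0127
gripper_force: 29.5
t 5.27 rot [ 0.0001 -0.0002  0.0005] rows>= 1.0
then delta(units) [-0.009 -0.055  1.287] rows>= 3.0 grip 0.0127 29.545676708221436 [-0.2  0.1  0. ]
```

```bash
python3 -m inch '{"rot":[[0,0,0],[0,0,0],[0,0,0],[0,0,0],[0,0,0],[0,0,0],[0,0,0],[0,0,0],[0,0,0]],"delta_pos":[[0.015,-0.055,0.2],[0,0,0.3],[0,0,0.3],[0,0,0.25],[0,0,0.14],[0,0,0.09],[0,0,0],[0,0,0],[0,0,0]],"fingers":[-1,-1,-1,-1,-1,-1,-1,-1,-1]}'
python3 plan.py cradle_tiny 0.2015;python3 - <<'E'
from cell import vision
import cv2
im,_=vision.camera('wrist');cv2.imwrite('pics/w2.png',im[:,:,::-1])
E
```

```text
t: 6.02
ee_pos: [0.4831, -0.1033, 0.2028]
tool_rot: [0.0, -0.074, 0.997, -0.0]
force: [-0.1, 0.0, -0.5]
grip_width: 0.0122
gripper_force: 29.9
t 6.02 rot [-0.0001  0.0003  0.0002] rows>= 1.0
then delta(units) [-0.021  0.015  0.018] rows>= 1.0 grip 0.0122 29.91503655910492 [-0.1  0.  -0.5]
```

View pics/w2.png

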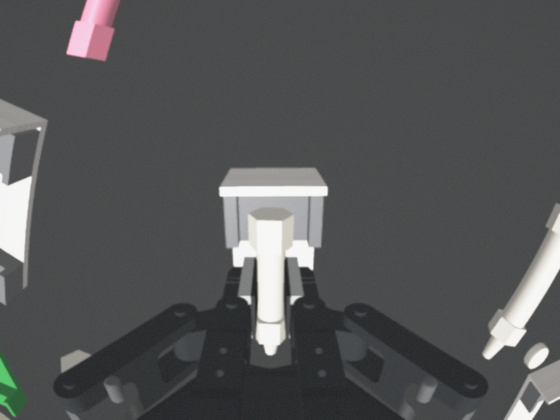

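The tiny barrel is centred between the lips, with its nut just inside the plate at (270,215). I'll lower it a little, release and rise.

```bash
python3 -m inch '{"rot":[[0,0,0],[0,0,0],[0,0,0],[0,0,0],[0,0,0],[0,0,0],[0,0,0],[0,0,0],[0,0,0],[0,0,0],[0,0,0]],"delta_pos":[[0,0,0.015],[0,0,0],[0,0,0],[0,0,0],[0,0,0],[0,0,-0.15],[0,0,-0.3],[0,0,-0.4],[0,0,-0.4],[0,0,-0.2],[0,0,0]],"fingers":[-1,-0.2,-0.2,-0.2,-0.2,-0.2,0,0.5,1,1,1]}'
python3 plan.py barrel_medium 0.25
```

```text
t: 6.98
ee_pos: [0.4837, -0.1038, 0.313]
tool_rot: [0.002, -0.074, 0.997, -0.001]
force: [0.6, -0.5, 0.7]
grip_width: 0.0857
gripper_force: 0.0
t 6.98 rot [-0.0004  0.0016  0.1111] rows>= 3.0
then delta(units) [0.596 2.681 0.841] rows>= 6.0 grip 0.0857 0.0 [ 0.6 -0.5  0.7]
```

```bash
python3 -m inch '{"rot":[[0,0,0.037],[0,0,0.037],[0,0,0.037],[0,0,0],[0,0,0],[0,0,0],[0,0,0],[0,0,0],[0,0,0],[0,0,0],[0,0,0],[0,0,0]],"delta_pos":[[0,0,0.2],[0,0,0.2],[0,0,0.2],[0.1,0.3,0.1],[0.1,0.5,0.1],[0.1,0.5,0],[0.1,0.5,0],[0.1,0.5,0],[0.1,0.38,0],[0,0,0],[0,0,0],[0,0,0]],"fingers":[1,1,1,1,1,1,1,1,1,1,1,1]}'
python3 plan.py barrel_medium 0.1795
```

```text
t: 7.98
ee_pos: [0.4786, 0.1023, 0.2493]
tool_rot: [-0.0, 0.1, 0.995, -0.0]
force: [-0.5, -0.4, 1.0]
grip_width: 0.0855
gripper_force: 0.0
t 7.98 rot [-0.0001 -0.0003  0.0004] rows>= 1.0
then delta(units) [-0.022  0.004  0.931] rows>= 2.0 grip 0.0855 0.0 [-0.5 -0.4  1. ]
```

```bash
python3 -m inch '{"rot":[[0,0,0],[0,0,0],[0,0,0],[0,0,0],[0,0,0],[0,0,0],[0,0,0],[0,0,0],[0,0,0],[0,0,0],[0,0,0]],"delta_pos":[[-0.022,0,0.3],[0,0,0.3],[0,0,0.2],[0,0,0.13],[0,0,0],[0,0,0],[0,0,0],[0,0,0],[0,0,0],[0,0,0],[0,0,0]],"fingers":[1,1,1,1,1,-1,-1,-1,-1,-1,-1]}'
python3 plan.py barrel_medium 0.1795
python3 -m inch '{"rot":[[0,0,0],[0,0,0],[0,0,0],[0,0,0],[0,0,0],[0,0,0],[0,0,0]],"delta_pos":[[0,0,-0.15],[0,0,-0.35],[0,0,-0.4],[0,0,-0.4],[0,0,-0.3],[0,0,0],[0,0,0]],"fingers":[-1,-1,-1,-1,-1,-1,-1]}'
python3 plan.py cradle_medium 0.26
```

```text
t: 8.9
ee_pos: [0.4807, 0.1022, 0.1807]
tool_rot: [0.001, 0.1, 0.995, 0.0]
force: [-0.3, -1.4, 10.0]
grip_width: 0.0219
gripper_force: 30.1
t 8.90 rot [0.0001 0.0003 0.0002] rows>= 1.0
then delta(units) [ 0.006 -0.001  0.016] rows>= 1.0 grip 0.0219 30.12204498052597 [-0.3 -1.4 10. ]
t: 9.48
ee_pos: [0.4808, 0.1023, 0.3014]
tool_rot: [0.002, 0.1, 0.995, 0.0]
force: [-0.5, 0.4, -1.5]
grip_width: 0.0217
gripper_force: 29.8
t 9.48 rot [0.0004 0.0009 0.0256] rows>= 1.0
then delta(units) [-1.51  -5.125  0.552] rows>= 10.0 grip 0.0217 29.822779297828674 [-0.5  0.4 -1.5]
```

```bash
python3 -m inch '{"rot":[[0,0,0.0256],[0,0,0],[0,0,0],[0,0,0],[0,0,0],[0,0,0],[0,0,0],[0,0,0],[0,0,0],[0,0,0],[0,0,0],[0,0,0]],"delta_pos":[[0,0,0],[-0.137,-0.3,0],[-0.137,-0.5,0],[-0.137,-0.5,0],[-0.137,-0.5,0],[-0.137,-0.5,0],[-0.137,-0.5,0],[-0.137,-0.5,0],[-0.137,-0.5,0],[-0.137,-0.5,0],[-0.137,-0.5,0],[-0.14,-0.325,0]],"fingers":[-1,-1,-1,-1,-1,-1,-1,-1,-1,-1,-1,-1]}'
python3 -m inch '{"rot":[[0,0,0],[0,0,0],[0,0,0]],"delta_pos":[[0,0,0],[0,0,0],[0,0,0]],"fingers":[-1,-1,-1]}'
python3 plan.py cradle_medium 0.2035
```

```text
t: 10.48
ee_pos: [0.4813, -0.3016, 0.2987]
tool_rot: [-0.001, 0.141, 0.99, 0.0]
force: [1.3, -0.2, -0.5]
grip_width: 0.022
gripper_force: 29.8
t: 10.73
ee_pos: [0.4818, -0.2981, 0.2988]
tool_rot: [-0.001, 0.141, 0.99, 0.001]
force: [0.9, 1.1, -1.1]
grip_width: 0.0216
gripper_force: 29.8
t 10.73 rot [ 0.0003 -0.0007 -0.0003] rows>= 1.0
then delta(units) [-1.400e-02 -1.000e-03  1.271e+00] rows>= 3.0 grip 0.0216 29.827592968940735 [ 0.9  1.1 -1.1]
```

```bash
python3 -m inch '{"rot":[[0,0,0],[0,0,0],[0,0,0],[0,0,0],[0,0,0],[0,0,0],[0,0,0],[0,0,0],[0,0,0]],"delta_pos":[[-0.014,0,0.2],[0,0,0.3],[0,0,0.3],[0,0,0.25],[0,0,0.14],[0,0,0.09],[0,0,0],[0,0,0],[0,0,0]],"fingers":[-1,-1,-1,-1,-1,-1,-1,-1,-1]}'
python3 plan.py cradle_medium 0.2035;python3 - <<'E'
from cell import vision
import cv2
im,_=vision.camera('wrist');cv2.imwrite('pics/w3.png',im[:,:,::-1])
E
```

```text
t: 11.48
ee_pos: [0.4837, -0.2988, 0.2047]
tool_rot: [0.0, 0.14, 0.99, -0.0]
force: [-0.1, -0.0, 0.1]
grip_width: 0.0214
gripper_force: 30.3
t 11.48 rot [-0.0001  0.0003  0.    ] rows>= 1.0
then delta(units) [0.013 0.001 0.017] rows>= 1.0 grip 0.0214 30.33971071243286 [-0.1 -0.   0.1]
```

View pics/w3.png

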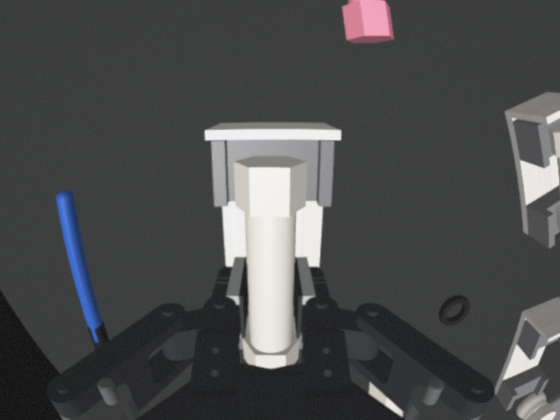

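The medium barrel is centred, with its nut at (270,185) inside the lips. I'll release it and move to the large one.

```bash
python3 -m inch '{"rot":[[0,0,0],[0,0,0],[0,0,0],[0,0,0],[0,0,0],[0,0,0],[0,0,0],[0,0,0],[0,0,0],[0,0,0],[0,0,0],[0,0,0]],"delta_pos":[[0,0,0.015],[0,0,0],[0,0,0],[0,0,0],[0,0,0],[0,0,-0.15],[0,0,-0.3],[0,0,-0.3],[0,0,-0.2],[0,0,0],[0,0,0],[0,0,0]],"fingers":[-1,0,0,0,0,0,0,0.5,1,1,1,1]}'
python3 plan.py barrel_large 0.25
```

```text
t: 12.53
ee_pos: [0.4832, -0.2988, 0.2742]
tool_rot: [-0.0, 0.14, 0.99, 0.0]
force: [-0.1, 0.1, 0.8]
grip_width: 0.0857
gripper_force: 0.0
t 12.53 rot [ 0.     -0.     -0.0439] rows>= 2.0
then delta(units) [-2.419  1.004  0.323] rows>= 5.0 grip 0.0857 0.0 [-0.1  0.1  0.8]
```

```bash
python3 -m inch '{"rot":[[0,0,-0.022],[0,0,-0.022],[0,0,0],[0,0,0],[0,0,0],[0,0,0],[0,0,0],[0,0,0],[0,0,0],[0,0,0],[0,0,0]],"delta_pos":[[0,0,0],[0,0,0],[-0.4,0.166,0],[-0.4,0.166,0],[-0.4,0.166,0],[-0.4,0.166,0],[-0.4,0.166,0.15],[-0.42,0.172,0.15],[0,0,0],[0,0,0],[0,0,0]],"fingers":[1,1,1,1,1,1,1,1,1,1,1]}'
python3 plan.py barrel_large 0.1815
```

```text
t: 13.45
ee_pos: [0.6731, -0.2502, 0.2503]
tool_rot: [-0.001, 0.071, 0.997, 0.0]
force: [-0.4, 0.6, -0.2]
grip_width: 0.0856
gripper_force: 0.0
t 13.45 rot [ 0.0002 -0.0008  0.0002] rows>= 1.0
then delta(units) [-0.006  0.     0.918] rows>= 2.0 grip 0.0856 0.0 [-0.4  0.6 -0.2]
```

```bash
python3 -m inch '{"rot":[[0,0,0],[0,0,0],[0,0,0],[0,0,0],[0,0,0],[0,0,0],[0,0,0],[0,0,0],[0,0,0],[0,0,0],[0,0,0]],"delta_pos":[[0,0,0.3],[0,0,0.3],[0,0,0.2],[0,0,0.12],[0,0,0],[0,0,0],[0,0,0],[0,0,0],[0,0,0],[0,0,0],[0,0,0]],"fingers":[1,1,1,1,1,-1,-1,-1,-1,-1,-1]}' 35
python3 plan.py barrel_large 0.1815
python3 -m inch '{"rot":[[0,0,0],[0,0,0],[0,0,0],[0,0,0],[0,0,0],[0,0,0],[0,0,0]],"delta_pos":[[0,0,-0.15],[0,0,-0.35],[0,0,-0.4],[0,0,-0.4],[0,0,-0.3],[0,0,0],[0,0,0]],"fingers":[-1,-1,-1,-1,-1,-1,-1]}'
python3 plan.py cradle_large 0.26
```

```text
t: 14.37
ee_pos: [0.674, -0.2506, 0.1837]
tool_rot: [0.001, 0.072, 0.997, -0.0]
force: [-0.8, 0.5, 7.6]
grip_width: 0.0264
gripper_force: 34.1
t 14.37 rot [-0.0001  0.0003  0.0001] rows>= 1.0
then delta(units) [0.007 0.003 0.029] rows>= 1.0 grip 0.0264 34.10328447818756 [-0.8  0.5  7.6]
t: 14.95
ee_pos: [0.6742, -0.2506, 0.3051]
tool_rot: [0.002, 0.072, 0.997, -0.001]
force: [-0.6, 0.1, -1.6]
grip_width: 0.0265
gripper_force: 35.0
t 14.95 rot [-0.0005  0.001  -0.129 ] rows>= 4.0
then delta(units) [-1.767  6.437  0.602] rows>= 13.0 grip 0.0265 35.03140032291412 [-0.6  0.1 -1.6]
```

```bash
python3 - <<'E'
from lib import *
from cell import vision
for n in('top','side'):
    z=np.load(n+'0.npz');p=cloud(z['d'],vision.get_calibration(n))[z['d']>0]
    q=p[(p[:,2]>.07)&(p[:,2]<.5)&(abs(p[:,1])<.4)&(p[:,0]>.5)];print(n,np.percentile(q[:,0],[0,1,10]),q[q[:,0].argmin()])
E
python3 -m inch '{"rot":[[0,0,-0.0323],[0,0,-0.0323],[0,0,-0.0323],[0,0,-0.0323],[0,0,0],[0,0,0]],"delta_pos":[[0,0,0],[0,0,0],[0,0,0],[0,0,0],[-0.126,0.3,0],[-0.126,0.485,0]],"fingers":[-1,-1,-1,-1,-1,-1]}'
```

```text
top [0.84023174 0.84154358 0.84391912] [0.84023174 0.19693895 0.14623158]
side [0.83647195 0.84049879 0.84613266] [0.83647195 0.14430614 0.16926097]
t: 15.45
ee_pos: [0.6765, -0.1907, 0.3014]
tool_rot: [-0.0, -0.13, 0.992, -0.0]
force: [-0.1, 0.2, -0.1]
grip_width: 0.0265
gripper_force: 35.0
```

Nothing tall stands in front of x = 0.836, so the path is clear.

```bash
python3 -m inch '{"rot":[[0,0,0],[0,0,0],[0,0,0],[0,0,0],[0,0,0],[0,0,0],[0,0,0],[0,0,0],[0,0,0],[0,0,0],[0,0,0],[0,0,0]],"delta_pos":[[-0.126,0.485,0],[-0.126,0.485,0],[-0.126,0.485,0],[-0.126,0.485,0],[-0.126,0.485,0],[-0.126,0.485,0],[-0.126,0.485,0],[-0.126,0.485,0],[-0.126,0.485,0],[-0.126,0.485,0],[-0.126,0.485,0],[-0.126,0.317,0]],"fingers":[-1,-1,-1,-1,-1,-1,-1,-1,-1,-1,-1,-1]}'
python3 -m inch '{"rot":[[0,0,0],[0,0,0],[0,0,0]],"delta_pos":[[0,0,0],[0,0,0],[0,0,0]],"fingers":[-1,-1,-1]}'
python3 plan.py cradle_large 0.207
```

```text
t: 16.45
ee_pos: [0.675, 0.2534, 0.3015]
tool_rot: [-0.001, -0.131, 0.991, 0.0]
force: [1.0, 0.1, -0.7]
grip_width: 0.0263
gripper_force: 35.0
t: 16.7
ee_pos: [0.6759, 0.2498, 0.3016]
tool_rot: [-0.001, -0.131, 0.991, -0.0]
force: [-0.2, 0.2, -0.7]
grip_width: 0.0264
gripper_force: 35.0
t 16.70 rot [-0.0001 -0.0006  0.0003] rows>= 1.0
then delta(units) [-0.018 -0.002  1.262] rows>= 3.0 grip 0.0264 35.026275515556335 [-0.2  0.2 -0.7]
```

```bash
python3 -m inch '{"rot":[[0,0,0],[0,0,0],[0,0,0],[0,0,0],[0,0,0],[0,0,0],[0,0,0],[0,0,0],[0,0,0]],"delta_pos":[[-0.01,0,0.2],[0,0,0.3],[0,0,0.3],[0,0,0.25],[0,0,0.14],[0,0,0.07],[0,0,0],[0,0,0],[0,0,0]],"fingers":[-1,-1,-1,-1,-1,-1,-1,-1,-1]}'
python3 plan.py cradle_large 0.206;python3 - <<'E'
from cell import vision
import cv2
im,_=vision.camera('wrist');cv2.imwrite('pics/w4.png',im[:,:,::-1])
E
```

```text
t: 17.45
ee_pos: [0.6775, 0.2501, 0.2089]
tool_rot: [0.001, -0.131, 0.991, 0.0]
force: [0.4, -0.1, -0.0]
grip_width: 0.0264
gripper_force: 35.0
t 17.45 rot [0.     0.0004 0.    ] rows>= 1.0
then delta(units) [0.004 0.001 0.039] rows>= 1.0 grip 0.0264 35.02576231956482 [ 0.4 -0.1 -0. ]
```

View pics/w4.png

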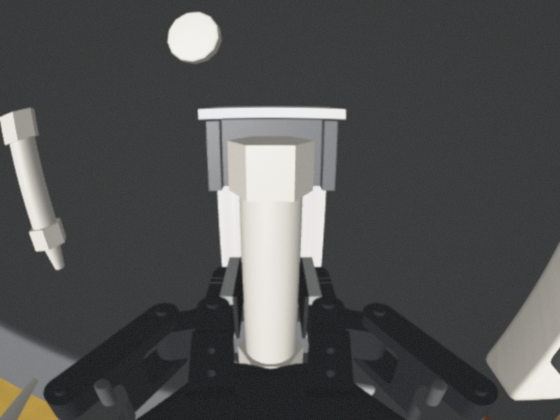

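The large barrel is centred, with its nut at (270,170) inside the lips. I'll lower about 2.5 mm more, release and rise.

```bash
python3 -m inch '{"rot":[[0,0,0],[0,0,0],[0,0,0],[0,0,0],[0,0,0],[0,0,0],[0,0,0],[0,0,0],[0,0,0],[0,0,0],[0,0,0],[0,0,0]],"delta_pos":[[0,0,0.035],[0,0,0],[0,0,0],[0,0,0],[0,0,0],[0,0,-0.15],[0,0,-0.3],[0,0,-0.3],[0,0,-0.2],[0,0,0],[0,0,0],[0,0,0]],"fingers":[-1,-1,0.1,0.1,0.1,0.1,0.1,0.5,1,1,1,1]}'
python3 plan.py barrel_small 0.25
```

```text
t: 18.5
ee_pos: [0.6768, 0.2502, 0.2767]
tool_rot: [-0.0, -0.131, 0.991, -0.0]
force: [-0.6, 0.3, -0.3]
grip_width: 0.0853
gripper_force: 0.0
t 18.50 rot [-0.     -0.0001 -0.0414] rows>= 2.0
then delta(units) [ 0.848 -1.979  0.356] rows>= 4.0 grip 0.0853 0.0 [-0.6  0.3 -0.3]
```

```bash
python3 -m inch '{"rot":[[0,0,-0.0207],[0,0,-0.0207],[0,0,0],[0,0,0],[0,0,0],[0,0,0],[0,0,0],[0,0,0],[0,0,0],[0,0,0]],"delta_pos":[[0,0,0],[0,0,0],[0.17,-0.396,0],[0.17,-0.396,0],[0.17,-0.396,0],[0.17,-0.396,0.17],[0.168,-0.395,0.17],[0,0,0],[0,0,0],[0,0,0]],"fingers":[1,1,1,1,1,1,1,1,1,1]}'
python3 plan.py barrel_small 0.1785
```

```text
t: 19.33
ee_pos: [0.6749, 0.0889, 0.2507]
tool_rot: [-0.001, -0.195, 0.981, 0.0]
force: [0.7, 0.0, -0.2]
grip_width: 0.0852
gripper_force: 0.0
t 19.33 rot [ 0.0002 -0.0003 -0.0002] rows>= 1.0
then delta(units) [ 0.002 -0.001  0.962] rows>= 2.0 grip 0.0852 0.0 [ 0.7  0.  -0.2]
```

```bash
python3 -m inch '{"rot":[[0,0,0],[0,0,0],[0,0,0],[0,0,0],[0,0,0],[0,0,0],[0,0,0],[0,0,0],[0,0,0],[0,0,0],[0,0,0]],"delta_pos":[[0,0,0.3],[0,0,0.3],[0,0,0.2],[0,0,0.16],[0,0,0],[0,0,0],[0,0,0],[0,0,0],[0,0,0],[0,0,0],[0,0,0]],"fingers":[1,1,1,1,1,-1,-1,-1,-1,-1,-1]}' 30
python3 plan.py barrel_small 0.1785
python3 -m inch '{"rot":[[0,0,0],[0,0,0],[0,0,0],[0,0,0],[0,0,0],[0,0,0],[0,0,0]],"delta_pos":[[0,0,-0.15],[0,0,-0.35],[0,0,-0.4],[0,0,-0.4],[0,0,-0.3],[0,0,0],[0,0,0]],"fingers":[-1,-1,-1,-1,-1,-1,-1]}'
python3 plan.py cradle_small 0.26
```

```text
t: 20.25
ee_pos: [0.6753, 0.0888, 0.18]
tool_rot: [0.0, -0.195, 0.981, -0.0]
force: [-1.7, -0.3, 7.7]
grip_width: 0.0166
gripper_force: 30.1
t 20.25 rot [-0.0001  0.0003 -0.    ] rows>= 1.0
then delta(units) [0.006 0.002 0.021] rows>= 1.0 grip 0.0166 30.05586326122284 [-1.7 -0.3  7.7]
t: 20.83
ee_pos: [0.6755, 0.0888, 0.3018]
tool_rot: [0.002, -0.195, 0.981, -0.0]
force: [-0.3, 0.2, -0.2]
grip_width: 0.0164
gripper_force: 29.5
t 20.83 rot [-1.000e-04  1.100e-03  1.645e-01] rows>= 5.0
then delta(units) [-0.303 -2.378  0.557] rows>= 5.0 grip 0.0164 29.453465044498444 [-0.3  0.2 -0.2]
```

```bash
python3 -m inch '{"rot":[[0,0,0.0329],[0,0,0.0329],[0,0,0.0329],[0,0,0.0329],[0,0,0.0329],[0,0,0],[0,0,0],[0,0,0],[0,0,0],[0,0,0],[0,0,0]],"delta_pos":[[0,0,0],[0,0,0],[0,0,0],[0,0,0],[0,0,0],[-0.05,-0.3,0],[-0.05,-0.45,0],[-0.05,-0.45,0],[-0.05,-0.45,0],[-0.05,-0.45,0],[-0.05,-0.28,0]],"fingers":[-1,-1,-1,-1,-1,-1,-1,-1,-1,-1,-1]}'
python3 -m inch '{"rot":[[0,0,0],[0,0,0],[0,0,0]],"delta_pos":[[0,0,0],[0,0,0],[0,0,0]],"fingers":[-1,-1,-1]}'
python3 plan.py cradle_small 0.2025
```

```text
t: 21.75
ee_pos: [0.6744, -0.0941, 0.2983]
tool_rot: [-0.001, 0.063, 0.998, -0.0]
force: [0.9, 0.7, -0.8]
grip_width: 0.0163
gripper_force: 29.5
t: 22.0
ee_pos: [0.6749, -0.0907, 0.2986]
tool_rot: [-0.001, 0.062, 0.998, 0.0]
force: [-0.5, 0.1, -0.1]
grip_width: 0.0165
gripper_force: 29.5
t 22.00 rot [ 0.0001 -0.0004 -0.0001] rows>= 1.0
then delta(units) [-1.500e-02 -1.000e-03  1.282e+00] rows>= 3.0 grip 0.0165 29.474274516105652 [-0.5  0.1 -0.1]
```

```bash
python3 -m inch '{"rot":[[0,0,0],[0,0,0],[0,0,0],[0,0,0],[0,0,0],[0,0,0],[0,0,0],[0,0,0],[0,0,0]],"delta_pos":[[-0.005,0,0.2],[0,0,0.3],[0,0,0.3],[0,0,0.25],[0,0,0.14],[0,0,0.09],[0,0,0],[0,0,0],[0,0,0]],"fingers":[-1,-1,-1,-1,-1,-1,-1,-1,-1]}'
python3 plan.py cradle_small 0.2025;python3 - <<'E'
from cell import vision
import cv2
im,_=vision.camera('wrist');cv2.imwrite('pics/w5.png',im[:,:,::-1])
E
```

```text
t: 22.75
ee_pos: [0.676, -0.0908, 0.2041]
tool_rot: [0.001, 0.062, 0.998, -0.0]
force: [0.1, 0.3, -0.4]
grip_width: 0.0165
gripper_force: 30.1
t 22.75 rot [-0.      0.0003  0.0001] rows>= 1.0
then delta(units) [ 0.    -0.002  0.021] rows>= 1.0 grip 0.0165 30.056920051574707 [ 0.1  0.3 -0.4]
```

View pics/w5.png

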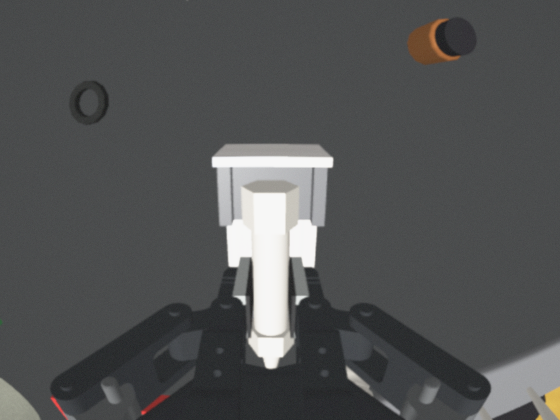

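The small barrel is centred, with its nut at (270,207), and the vial is upright at (440,40). I'll release it, rise and move aside to verify.

```bash
python3 -m inch '{"rot":[[0,0,0],[0,0,0],[0,0,0],[0,0,0],[0,0,0],[0,0,0],[0,0,0],[0,0,0],[0,0,0],[0,0,0],[0,0,0],[0,0,0]],"delta_pos":[[0,0,0.018],[0,0,0],[0,0,0],[0,0,0],[0,0,0],[0,0,-0.15],[0,0,-0.3],[0,0,-0.4],[0,0,-0.5],[0,0,-0.5],[0,0,-0.4],[0,0,0]],"fingers":[-1,-1,-0.1,-0.1,-0.1,-0.1,-0.1,0,0,0,0,0]}'
python3 -m inch '{"rot":[[0,0,0],[0,0,0],[0,0,0],[0,0,0],[0,0,0],[0,0,0],[0,0,0],[0,0,0],[0,0,0],[0,0,0],[0,0,0],[0,0,0]],"delta_pos":[[0.2,0.45,0],[0.2,0.45,0],[0.2,0.45,0],[0.2,0.45,0],[0.2,0.45,0],[0.2,0.45,0],[0.2,0.45,0],[0.2,0.45,0],[0.2,0.45,0],[0.2,0.45,0],[0.2,0.45,0],[0.2,0.45,0]],"fingers":[0,0,0,0,0,0,0,0,0,0,0,0]}'
sed 's/top0/top1/;s/side0/side1/' a.py | sed "s/{c}0/{c}1/g;/wrist/d" > a1.py; python3 a1.py >/dev/null
cat > v.py <<'E'
from lib import *
from cell import vision
import json
p=json.load(open('poses.json'))
for cam in('top','side'):
    z=np.load(cam+'1.npz');C=cloud(z['d'],vision.get_calibration(cam));C=C[(z['d']>0)&(z['im'].min(2)>-1)]
    for n in SZ:
        c=np.array(p['cradle_'+n]);cs,sn=np.cos(c[3]),np.sin(c[3]);q=C-[*c[:2],c[2]]
        q=np.c_[cs*q[:,0]+sn*q[:,1],-sn*q[:,0]+cs*q[:,1],q[:,2]]
        g=CR[n][4]/2000-.001
        q=q[(abs(q[:,1])<g)&(q[:,2]>.0245)&(q[:,2]<.075)&(q[:,0]>CR[n][0]/1000+.002)&(q[:,0]<.11)]
        if len(q)>30:
            x,m,k=fit(q,barrel(n),[0,0,.022+SZ[n][5]/2000,0],.01); print(cam,n,x.round(4),round(m,4),k)
        else: print(cam,n,len(q))
E
python3 v.py
```

```text
t: 23.8
ee_pos: [0.6771, -0.0914, 0.3787]
tool_rot: [0.005, 0.062, 0.998, -0.001]
force: [1.8, -0.1, -0.1]
grip_width: 0.0429
gripper_force: 0.0
t: 24.8
ee_pos: [0.5463, 0.3347, 0.3715]
tool_rot: [0.0, 0.062, 0.998, 0.0]
force: [-0.1, -0.7, -0.1]
grip_width: 0.0424
gripper_force: 0.0
top tiny [-0.0001 -0.0026  0.0311 -0.006 ] 0.001 219
top small [-0.     -0.0022  0.0331  0.0084] 0.0009 317
top medium [ 0.0011 -0.0021  0.0355  0.0048] 0.0011 530
top large [-0.0002 -0.0015  0.037   0.0005] 0.0012 696
side tiny [-0.0003 -0.0004  0.0313 -0.011 ] 0.001 178
side small [-0.0016 -0.0009  0.0334  0.0101] 0.001 174
side medium [ 0.0003 -0.001   0.0359  0.0099] 0.0011 284
side large [-0.0003  0.0001  0.0388  0.0002] 0.0011 645
```

View pics/top1.png

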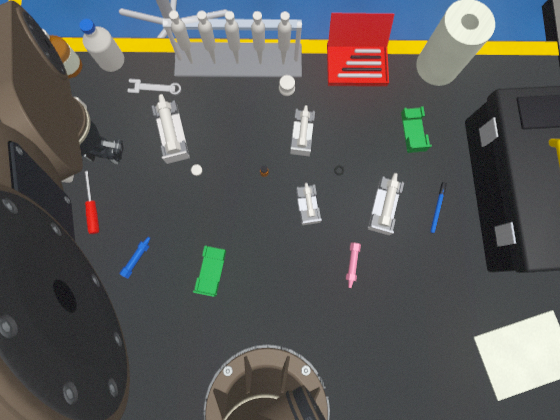

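View pics/side1.png

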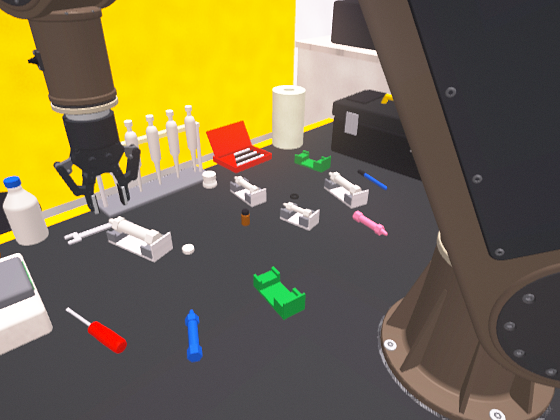

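Both views show all four barrels seated in their cradles. Top pixels are (170,130), (303,130), (309,203) and (386,203). The vial is upright at (264,171), and the fits are within 3 mm.

```bash
python3 -m inch '{"rot":[[0,0,0],[0,0,0],[0,0,0],[0,0,0]],"delta_pos":[[0,0,0],[0,0,0],[0,0,0],[0,0,0]],"fingers":[0,0,0,0]}'; python3 -c "from cell import workorder; print(workorder.sign_off())"
```

```text
t: 25.23
ee_pos: [0.5477, 0.3319, 0.3709]
tool_rot: [0.0, 0.063, 0.998, -0.0]
force: [1.0, -0.1, 0.6]
grip_width: 0.0427
gripper_force: 0.0
the job is handed in; nothing more can be done
None
```

All four barrels are in their own cradles, within 3 mm of home on my last two-camera check, with the vial still upright; I handed the job in at about 25 s, and the sign-off call returned no verdict.

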